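Fold the inspection lamp for packing

ROBOT

A 6-joint arm with a two-finger parallel gripper is mounted at the origin on a cart in front of the work surface, level with it; the furniture and walls round the work are solid. World frame = base frame: x ahead of the robot, y to its left, z up, the work surface at z = 0. Lengths are in m, angles in rad, forces in N, time in s.
With the tool pointing down it reaches from about 0.35 to 0.925 m from the base axis. Payload 6.4 kg.
Tool frame: the origin (TCP) lies between the finger pads; the fingertips stand 19 mm ahead of it and the grasp point (between the pads) is the TCP; z points along the fingers, y is the direction in which the jaws open and shut (so a half turn about z gives the same grasp; the last joint's range is limited). The gripper opens to 94 mm and grips with 3 to 60 N. Pads are 16 mm wide; open, the fingers measure 119 mm over their backs; the gripper's body (75 mm by 177 mm) begins 78 mm behind the grasp point.
Start: joints at [-1.368, 0.245, 1.558, -0, 1.339, -0.174], TCP at [0.239, -0.604, 0.224] pointing down, gripper open.
Joint ranges: [-3.13, 3.13], [-1.02, 2.26], [0.13, 2.54], [-0.95, 4.09], [0.21, 2.88], [-2.74, 2.74]. Speed limits (rad/s): [2.57, 2.57, 3.14, 3.14, 3.14, 3.14].

INTERFACE

Orientations are given as a unit quaternion [w, x, y, z].
In Python, from cell import * gives the robot as it stands. The module is installed in compiled form; this text tells all that it offers.
- The arm moves only by the shell command python3 -m crank 'ROWS'. ROWS is a JSON object of lists of equal length, an entry for each row: "linear": the shift along the tool's x, y, z in mm, a list of three; "turn": the turn about the tool's z in rad; "claw": the opening, from 0 (shut) to 1 (fully open). In form: {"linear": [[dx, dy, dz], ...], "turn": [turn, ...], "claw": [claw, ...]}. A call has 1 to 12 rows; each row shifts and turns the pose as measured when the row begins, along the tool's axes as they then stand; what a row does not reach is not made up. A row lasts 1/10 s, in which the tool goes at most 50 mm and 8.59 degrees, less where a joint would pass 70% of its speed; a pose out of reach is approached as far as the arm can. A call with a gripper value outside its range is refused whole. The fingers move at their own pace and stop on an object; the grip force is fixed at half the most. Time passes only in rows, so rows that do not move let the fingers close. It gives the time, the measured TCP pose, the force and the opening at its end, in the units of the state.
- sense(): the state, without advancing time (a new reading comes with each control period).
- snapshot(name): name is "scene" or "top" or "wrist"; returns a dict with "frame" (420x560x3 uint8, blue, green, red), "fovy" (degrees; the focal length in pixels is half the picture's height over the tangent of half this angle, whatever the lens; pixels are square), "cx", "cy" (the principal point, pixels), "D" ([k1, k2, p1, p2, k3] as OpenCV has them; the pictures are not rectified), "eye" and "orientation" of the camera in the world. Camera axes: x right, y down, z forward; pixel columns grow to the right and rows downward; lengths in m; the calibration is good to about 2 mm. A picture is of the moment at which its call begins. There is no depth.
- sign_off(): hands the job in, once; it reports no verdict.
The state is a dict: "t": time; "q": joint angles; "joint_velocities": joint speeds; "joint_torque": joint torques, N m; "ee_pos": TCP position; "eef_rot": TCP orientation; "contact_force": force on the tool from outside, world axes, zero at the start; "wrist_torque": the same for the moment, N m; "gripper_width": finger opening in m.
Only numpy, scipy, OpenCV 4.12 (cv2) and the standard library are available. Lean on these libraries where they do the work, as an engineer would, in place of code of your own. Each camera call takes 0.05 s, during which the arm holds its last target. There are 200 camera calls.

TASK

The show is over: fold the cordless inspection lamp for packing. Tuck its light head flat under the arm, bring the arm in line with the foot, and press the arm down until the red spring catch at the end of the foot snaps over the tip of the arm and holds everything shut. Leave the other things on the table where they are.

Things in the scene. Friction and masses are not known exactly. Their poses are not given: they have to be found in the camera images.
- lamp: Weighted pale grey foot, 280 x 90 x 20 mm; it does not slide. Origin: centre of its underside, on the table; x runs along the foot towards the red catch, z up. The arm stands on a turntable at x = -100 mm; the catch is near x = +110 mm. A black rest pad for the head lies at x = -45 to -15 mm, its top 30 mm above the table. Other things lie as near as 12 mm beside the foot.
- turret (a joint): Turntable of the arm, about the vertical through the foot's x = -100 mm. 0: arm in line with the foot, towards the catch; positive: anticlockwise seen from above (towards the foot's +y). Friction (0.15 N m) holds it. Range -1.3 to 1.3 rad.
- boom (a joint): Elevation of the aluminium arm about its level hinge, rad: 0 lying along the foot (about 0.005 when latched), 1.57 upright, more leaning back, stop at 2.2. A lifting spring (0.36 N m per rad, slack at 2.0; friction 0.18 N m) raises the arm to about 1.3 from any lower position unless the catch holds it; from 1.3 up it stays where it is left.
- head (a joint): Angle of the light head at the elbow, rad: 0 folded flat against the arm's underside, its tip pointing back to the hinge; grows as it swings open, away from the underside; stop at 2.2. Friction (0.13 N m) holds it anywhere. An open head strikes foot or table and blocks the arm on its way down. The arm may lean back to its stop while the head is pushed.
- catch (a joint): Red spring catch, m: 0 home, grows as it is pushed back along the foot's +x, to 0.012 (4 N at home, 0.5 N more per mm). The arm end rides down its sloping nose, pushes it back about 8 mm, and it snaps home over the arm end. This takes about 10 N downward at the elbow; before that the lifting spring needs about 3 N.
- hinge (a point): Hinge axis of the arm: on the turntable's axis, 58 mm above the table.
- elbow (a point): Centre of the dark elbow hub, a cylinder 24 mm in diameter, its axis level and square to the arm, 54 mm long over the two domed steel caps on its ends. Pinched across the caps from above, it swivels between the fingers, but creeps out of them if swivelled far. From the hinge: 175 mm along the arm and 11 mm to its underside (the side facing the foot when folded). The arm is a bar 30 mm wide, 14 mm thick.
- nose (a point): Centre of the steel nose bar (10 mm in diameter, 22 mm long, level) at the end of the arm, 203 mm from the hinge, 28 mm beyond the elbow. The 24 mm wide tongue that carries it must go between the guide cheeks.
- head_tip (a point): Middle of the free end of the light head, 138 mm from the elbow axis. The head is a pale grey slab 46 mm wide, 14 mm thick, reaching from 16 to 138 mm from the axis. Folded, its white diffuser faces the arm, 1 mm to the arm's side of the axis, and its plain back with cooling slots is outside, 13 mm to the other side of the axis.
- catch_hook (a point): Inner edge of the underside of the catch's hook, 64 mm above the table at the foot's x = 102 mm. The catch rises to 87 mm.
- guide (a point): Middle between two dark guide cheeks on the foot, x = 91 to 105 mm, 64 mm above the table, where they are 29 mm apart; above it they flare to 44 mm apart at 80 mm. They steer the arm end in if it comes down within about 7 mm of the middle; farther off it lands on their tops and is blocked.
- emerald_card: Card of green stones, 62 x 125 x 9 mm, lying beside the foot; leave it. Origin under its centre.
- green_stone: Dark green palm stone, 48 x 48 x 20 mm, lying beside the foot; leave it. Origin under its centre.
- price_book: Purple notebook, 140 x 104 x 14 mm, on the other side of the foot; leave it. Origin under its centre.
- sorting_dish: Round white dish with blue beads, 101 mm across, 21 mm high; leave it. Origin under its centre.
- caliper: Steel caliper, 184 x 72 x 10 mm, lying flat; leave it.
- calculator: Calculator, 138 x 82 x 20 mm; leave it.

How it is judged:
By the outcome, as a careful person would: the job done as asked, in the order asked, and still so for the second after the job is handed in, with the robot touching nothing.
It also fails if it takes over 58 s, if anything falls off the work surface, if the arm or the gripper's body presses on something with over 40 N, if the wrist force passes 120 N, or if a joint passes its speed limit or range.

## Working session

There is one attempt and no reset: what is moved stays moved. The work goes in short steps, Python scripts to look and compute and a shell command to move; the robot and the scene stay as the last step left them, time stands still between calls to the robot, and variables do not carry over. Pictures are saved under pics/ and viewed, about 8 in all and at most 12, crops included, and the job is handed in when it is done.

```bash
mkdir -p pics; cat > h.py <<'E'
import numpy as np, cv2
from scipy.spatial.transform import Rotation as R
from cell import *
def rot(q): return R.from_quat([q[1],q[2],q[3],q[0]]).as_matrix()
def shot(name,fn=None):
    s=snapshot(name)
    if fn: cv2.imwrite('pics/'+fn,s['frame'])
    return s
def K(s):
    f=s['frame'].shape[0]/2/np.tan(np.radians(s['fovy'])/2)
    return np.array([[f,0,s['cx']],[0,f,s['cy']],[0,0,1.]])
def mat(o):
    o=np.array(o,float); return o if o.shape==(3,3) else rot(o)
def ray(s,uv):
    p=cv2.undistortPoints(np.array([[uv]],float),K(s),np.array(s['D'],float))[0,0]
    d=mat(s['orientation'])@np.array([p[0],p[1],1]); return np.array(s['eye'],float),d/np.linalg.norm(d)
def onz(s,uv,z):
    e,d=ray(s,uv); return e+d*(z-e[2])/d[2]
def tri(a,ua,b,ub):
    e1,d1=ray(a,ua);e2,d2=ray(b,ub)
    t=np.linalg.lstsq(np.stack([d1,-d2],1),e2-e1,rcond=None)[0]
    p,q=e1+t[0]*d1,e2+t[1]*d2
    return (p+q)/2,np.linalg.norm(p-q)
def proj(s,P):
    Rm=mat(s['orientation']); r=cv2.Rodrigues(Rm.T)[0]
    return cv2.projectPoints(np.array(P,float).reshape(-1,1,3),r,-Rm.T@np.array(s['eye'],float),K(s),np.array(s['D'],float))[0][:,0]
E
python3 - <<'E'
from h import *
import pickle
for n in ['scene','top']:
    s=shot(n,n+'0.png'); pickle.dump(s,open(n+'0.pkl','wb')); print(n,s['fovy'],s['eye'],s['orientation'],s['D'],s['cx'],s['cy'])
print(sense())
E
```

```text
scene 51.26175437187426 [0.69422827 0.33649477 0.96707205] [-0.05513387  0.20599504  0.94317088 -0.2548627 ] [-0.00887741  0.          0.          0.          0.        ] 282.4385118755082 214.59595276231087
top 44.575822460861474 [ 0.35341832 -0.11923012  1.23659946] [ 0.04463839 -0.70090109  0.71074055 -0.03991176] [0.06362377 0.         0.         0.         0.        ] 282.593604117445 206.75372407956036
{'t': 0.1, 'q': array([-1.36809871e+00,  2.45716859e-01,  1.55888126e+00,  5.76159558e-06,
        1.33866179e+00, -1.74090598e-01]), 'joint_velocities': array([-1.54952504e-03, -9.12311202e-04, -2.00291855e-03, -1.09451334e-03,
       -4.18328658e-04,  9.47964086e-05]), 'joint_torque': array([-1.25526291e-03, -4.16913450e+01, -3.15526843e+01,  6.85683824e-02,
        3.09293205e-02, -5.46706906e-05]), 'ee_pos': array([ 0.23906957, -0.60390528,  0.22347885]), 'eef_rot': array([-8.33586355e-04,  9.82306039e-01,  1.87280940e-01, -9.12076166e-06]), 'contact_force': array([-0.23132015, -0.75306351,  1.0522804 ]), 'wrist_torque': array([ 0.00390031, -0.00276884,  0.04231338]), 'gripper_width': 0.09398498378568478}
```

View pics/scene0.png

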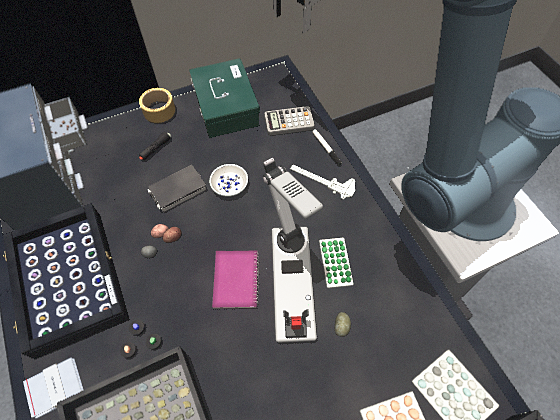

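View pics/top0.png

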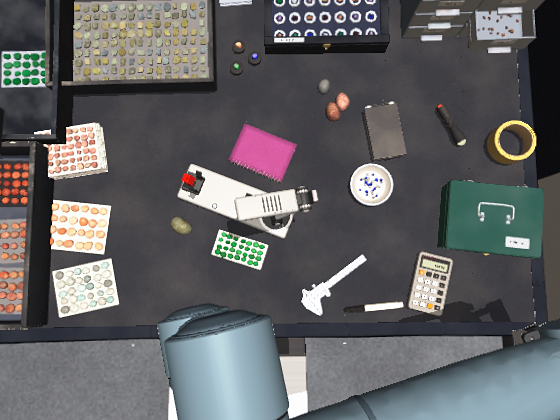

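The scene view shows the lamp foot from (290,235) to (295,340), the red catch at (297,322), and the head open near (300,190). In the top view the catch is at (188,180) and the elbow at about (308,197). I'll enlarge both lamp views and measure the catch and the foot.

```bash
python3 - <<'E'
from h import *
import pickle
S=pickle.load(open('scene0.pkl','rb'));T=pickle.load(open('top0.pkl','rb'))
a=S['frame'][150:350,230:370];b=T['frame'][150:260,165:335]
a=cv2.resize(a,None,fx=3,fy=3,interpolation=cv2.INTER_CUBIC);b=cv2.resize(b,None,fx=2.2,fy=2.2,interpolation=cv2.INTER_CUBIC)
c=np.zeros((600,800,3),np.uint8);c[:600,:420]=a;c[:b.shape[0],424:424+b.shape[1]]=b[:, :376]
cv2.imwrite('pics/crop0.png',c)
for n,s in(('S',S),('T',T)):
    f=s['frame'].astype(int);m=((f[...,2]>130)&(f[...,1]<60)&(f[...,0]<60)).astype(np.uint8)
    k,l,st,ce=cv2.connectedComponentsWithStats(m)
    for i in range(1,k):
        if st[i,4]>20:print(n,'red',st[i],ce[i],onz(s,ce[i],.08))
# foot corners guess in top: print lines of white mask rows
f=T['frame']; hsv=cv2.cvtColor(f,cv2.COLOR_BGR2HSV); m=((hsv[...,2]>150)&(hsv[...,1]<50)).astype(np.uint8)
k,l,st,ce=cv2.connectedComponentsWithStats(m); i=l[195,215]; print(st[i])
cs,_=cv2.findContours((l==i).astype(np.uint8),0,2); ap=cv2.approxPolyDP(cs[0],2.5,True)[:,0]
for p in ap: print(p,onz(T,p,.02)[:2].round(4))
f=S['frame']; hsv=cv2.cvtColor(f,cv2.COLOR_BGR2HSV); m=((hsv[...,2]>150)&(hsv[...,1]<50)).astype(np.uint8)
k,l,st,ce=cv2.connectedComponentsWithStats(m); i=l[290,285]; print(st[i])
cs,_=cv2.findContours((l==i).astype(np.uint8),0,2); ap=cv2.approxPolyDP(cs[0],2.5,True)[:,0]
for p in ap: print(p,onz(S,p,.02)[:2].round(4))
E
```

```text
T red [182 173  14  13 105] [188.20952381 178.77142857] [0.56006087 0.10250967 0.08      ]
[ 178  164  120   74 3504]
[190 165] [0.6044 0.1099]
[187 172] [0.5874 0.117 ]
[199 170] [0.5919 0.0882]
[205 180] [0.5672 0.0737]
[198 195] [0.531  0.0903]
[180 188] [0.5486 0.1335]
[179 197] [0.5268 0.1357]
[233 218] [0.4744 0.0066]
[237 215] [ 0.4815 -0.003 ]
[238 219] [ 0.4718 -0.0053]
[246 218] [ 0.474  -0.0244]
[246 222] [ 0.4644 -0.0244]
[285 236] [ 0.4297 -0.1168]
[292 214] [ 0.482  -0.1343]
[287 224] [ 0.4582 -0.122 ]
[279 229] [ 0.4466 -0.1028]
[267 227] [ 0.4517 -0.0743]
[260 217] [ 0.4759 -0.0578]
[297 210] [ 0.4914 -0.1464]
[293 189] [ 0.5423 -0.1376]
[266 193] [ 0.5335 -0.0727]
[ 272  227   45  115 2765]
[306 227] [ 0.4271 -0.1092]
[300 227] [ 0.4406 -0.1154]
[305 241] [ 0.4463 -0.0756]
[295 253] [ 0.4821 -0.0568]
[284 252] [ 0.5048 -0.0701]
[278 247] [ 0.5123 -0.0882]
[276 235] [ 0.5034 -0.1198]
[282 228] [ 0.482  -0.1313]
[272 229] [ 0.5055 -0.139 ]
[278 341] [0.6045 0.1157]
[316 337] [0.5266 0.1421]
[311 277] [0.4747 0.0138]
[303 266] [ 0.4794 -0.0187]
[305 264] [ 0.4729 -0.0213]
[308 268] [ 0.471  -0.0093]
[307 248] [ 0.4502 -0.0567]
[307 255] [ 0.4584 -0.0402]
[302 254] [ 0.468  -0.0475]
[308 242] [ 0.4409 -0.0702]
```

View pics/crop0.png

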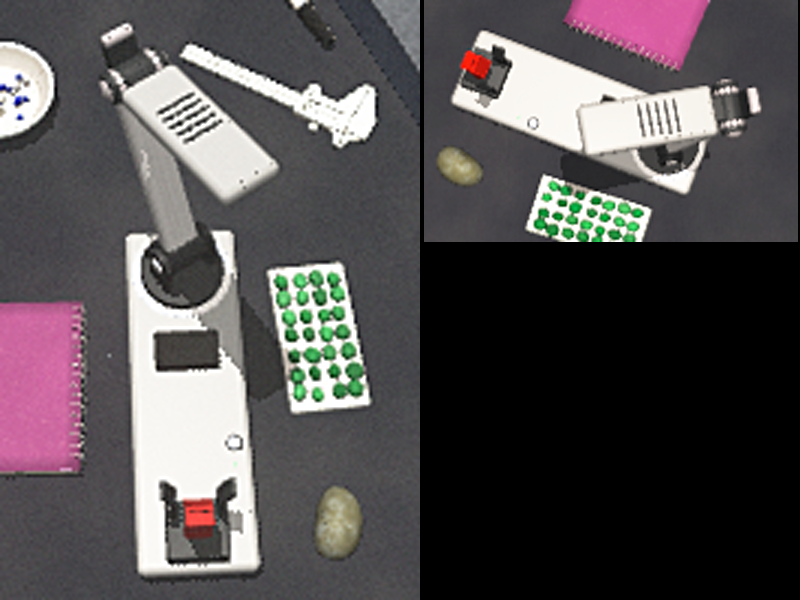

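```bash
cat >> h.py <<'E'
F0=np.array([.518,0,0]);YAW=np.radians(69)
FX=np.array([np.cos(YAW),np.sin(YAW),0]);FY=np.array([-FX[1],FX[0],0]);FZ=np.array([0,0,1.])
H=F0-.1*FX+.058*FZ
def foot(p): p=np.array(p)-F0; return np.round([p@FX,p@FY,p[2]],4)
E
python3 - <<'E'
from h import *
import pickle
S=pickle.load(open('scene0.pkl','rb'));T=pickle.load(open('top0.pkl','rb'))
for n,a,b in(('elbow',(276,176),(305.5,199)),('nose',(269.5,162),(315.5,195.5)),('tip',(316,210.7),(236.8,208)),('tipR',(307,216),(236.5,219)),('tipL',(323,204),(237,197))):
    p,g=tri(S,a,T,b); d=p-H; print(n,p.round(4),'gap',g.round(4),'foot',foot(p),'dist hinge',np.linalg.norm(d).round(3),'az',(np.arctan2(d@FY,d@FX)).round(3),'el',np.arctan2(d[2],np.hypot(d[0],d[1])).round(3))
E
```

```text
elbow [ 0.4881 -0.1573  0.2125] gap 0.0084 foot [-0.1575 -0.0285  0.2125] dist hinge 0.167 az -2.682 el 1.177
nose [ 0.4923 -0.1767  0.2395] gap 0.0056 foot [-0.1742 -0.0393  0.2395] dist hinge 0.2 az -2.654 el 1.137
tip [ 0.466  -0.0227  0.2598] gap 0.0094 foot [-0.0399  0.0404  0.2598] dist hinge 0.214 az 0.592 el 1.226
tipR [ 0.462  -0.028   0.2234] gap 0.0238 foot [-0.0462  0.0422  0.2234] dist hinge 0.179 az 0.665 el 1.179
tipL [ 0.4714 -0.0186  0.3   ] gap 0.0359 foot [-0.0341  0.0369  0.3   ] dist hinge 0.253 az 0.51 el 1.268
```

Elbow, nose and reach agree with the sizes given: the turret is at about +0.47, the boom at about 2.03, and the head is open roughly level with its back facing up. I'll move above the head's outer part with the jaws shut.

```bash
python3 -m crank '{"linear":[[0,0,-48],[0,0,-48],[34,-35,-4],[34,-35,-4],[34,-35,-4],[34,-35,-4],[34,-35,0],[34,-35,0],[34,-35,0],[34,-35,0],[34,-35,0],[34,-35,0]],"turn":[0,0,0,0,0,0,0,0,0,0,0,0],"claw":[1,0,0,0,0,0,0,0,0,0,0,0]}'
python3 -m crank '{"linear":[[20,-20,0],[0,0,0],[0,0,0],[0,0,0],[0,0,0],[0,0,0],[0,0,0],[0,0,0],[0,0,0],[0,0,0]],"turn":[0,-0.14,-0.14,-0.14,-0.14,-0.14,-0.14,-0.14,-0.14,-0.14],"claw":[0,0,0,0,0,0,0,0,0,0]}'
```

```text
t: 1.3
ee_pos: [0.4282, -0.144, 0.3371]
eef_rot: [-0.006, 0.983, 0.181, 0.0]
contact_force: [1.4, -0.4, 0.5]
gripper_width: 0.0096
t: 2.3
ee_pos: [0.4394, -0.1087, 0.3332]
eef_rot: [-0.008, 0.664, 0.747, 0.003]
contact_force: [-0.6, -0.2, 0.2]
gripper_width: 0.0007
```

```bash
python3 -m crank '{"linear":[[25,20,0],[25,20,0],[9,5,0],[0,0,0]],"turn":[0,0,0,0],"claw":[0,0,0,0]}'
python3 - <<'E'
from h import *
s=shot('scene');t=shot('top')
a=cv2.resize(s['frame'][130:270,220:360],(560,560),interpolation=2)
cv2.imwrite('pics/c1.png',a); print(sense()['ee_pos'],proj(s,sense()['ee_pos']+[0,0,-.019]))
E
```

```text
t: 2.7
ee_pos: [0.4771, -0.0435, 0.3322]
eef_rot: [-0.009, 0.664, 0.748, 0.003]
contact_force: [0.1, -0.5, -0.3]
gripper_width: 0.0006
[ 0.4767521  -0.04451649  0.33222563] [[304.51504841 187.61905064]]
```

View pics/c1.png

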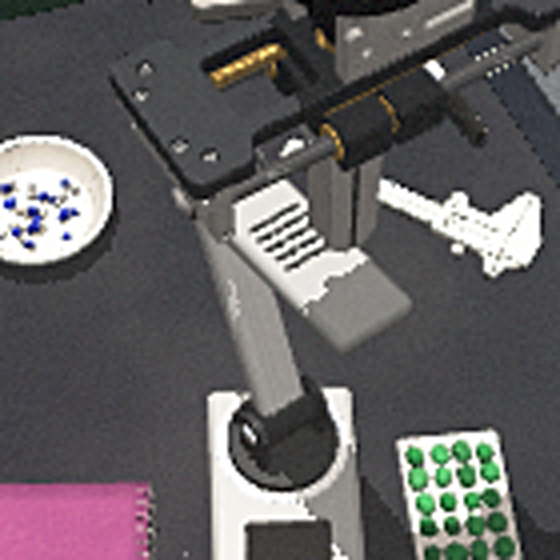

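The fist is over the head, centred across it. I'll descend onto it while following the arc about the elbow.

```bash
python3 -m crank '{"linear":[[0,0,20],[0,0,20],[0,0,15],[0,0,15],[0,0,15]],"turn":[0,0,0,0,0],"claw":[0,0,0,0,0]}'
python3 -m crank '{"linear":[[0,0,12],[0,0,12],[-2,0,12],[-5,0,12]],"turn":[0,0,0,0],"claw":[0,0,0,0]}'
```

```text
t: 3.3
ee_pos: [0.4759, -0.0479, 0.2474]
eef_rot: [-0.005, 0.667, 0.745, 0.003]
contact_force: [-0.1, 0.8, 0.7]
gripper_width: 0.0003
t: 3.7
ee_pos: [0.4765, -0.0562, 0.1967]
eef_rot: [-0.004, 0.668, 0.745, 0.004]
contact_force: [0.5, 0.4, 1.4]
gripper_width: 0.0002
```

```bash
python3 -m crank '{"linear":[[-5,0,10],[-9,0,12],[-9,0,12],[-9,0,8],[-9,0,8]],"turn":[0,0,0,0,0],"claw":[0,0,0,0,0]}'
python3 -m crank '{"linear":[[-8,0,0],[-8,0,0],[-6,0,0]],"turn":[0,0,0],"claw":[0,0,0]}'
python3 - <<'E'
from h import *
s=shot('scene');t=shot('top')
a=cv2.resize(s['frame'][130:270,220:360],(560,560),interpolation=2)
cv2.imwrite('pics/c2.png',a)
E
```

```text
t: 4.2
ee_pos: [0.4814, -0.0996, 0.1419]
eef_rot: [-0.005, 0.668, 0.745, 0.004]
contact_force: [0.9, 3.1, 6.3]
gripper_width: 0.0006
t: 4.5
ee_pos: [0.4814, -0.1049, 0.1394]
eef_rot: [-0.026, 0.67, 0.742, 0.02]
contact_force: [-2.7, 26.1, 18.9]
gripper_width: 0.0001
```

View pics/c2.png

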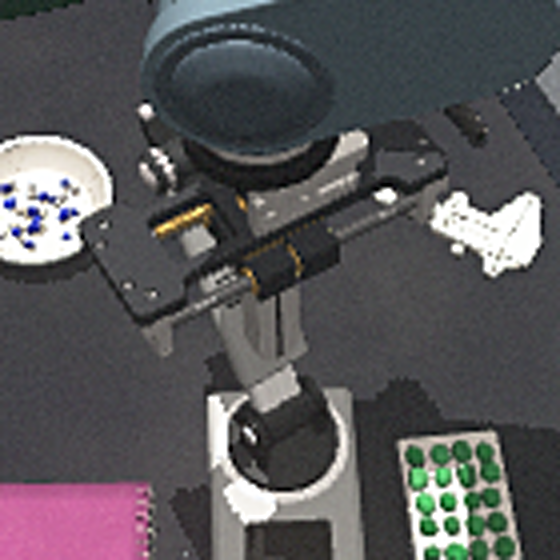

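The push ends hard (26 N), with the boom at its stop. I'll back off, rise and look.

```bash
python3 -m crank '{"linear":[[15,0,0],[30,0,0],[35,0,0],[30,0,-30],[30,0,-45],[0,30,-45],[0,40,-45],[0,40,-30],[0,40,0]],"turn":[0,0,0,0,0,0,0,0,0],"claw":[0,0,0,0,0,0.5,1,1,1]}'
python3 - <<'E'
from h import *
import pickle
s=shot('scene');t=shot('top');pickle.dump((s,t),open('p3.pkl','wb'))
a=cv2.resize(s['frame'][120:270,200:330],(520,600),interpolation=2)
b=cv2.resize(t['frame'][150:260,235:335],(272,300),interpolation=2)
c=np.zeros((600,800,3),np.uint8);c[:,:520]=a;c[:300,524:796]=b
cv2.imwrite('pics/c3.png',c)
E
```

```text
t: 5.5
ee_pos: [0.612, 0.0378, 0.3348]
eef_rot: [-0.026, 0.671, 0.741, 0.018]
contact_force: [-0.1, 0.3, 1.1]
gripper_width: 0.0289
```

View pics/c3.png

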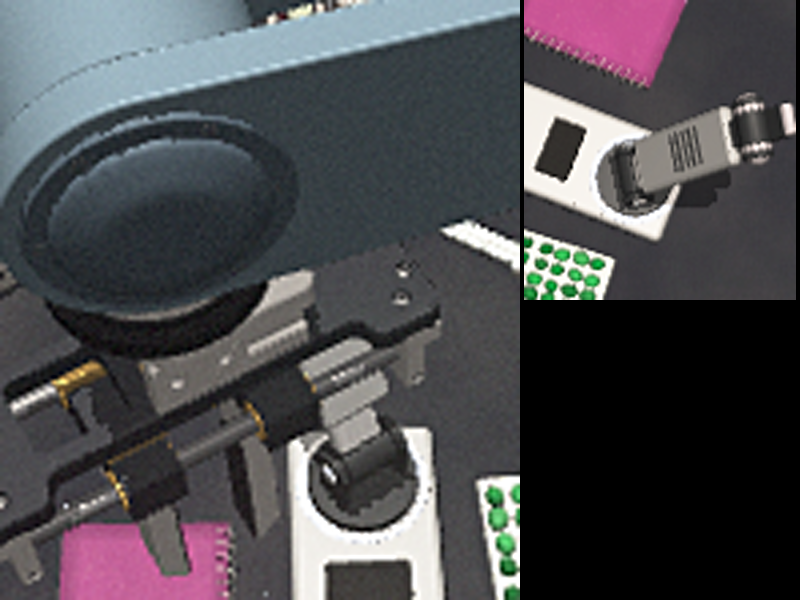

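The top view shows the head folded flat along the arm. The elbow hub is at about (319,197) px, consistent with the boom at its stop. Next I'll compute the pinch target.

```bash
python3 - <<'E'
from h import *
import pickle
s,t=pickle.load(open('p3.pkl','rb'))
for uv in((319,197),(317,186),(321,208.5)):
    p=onz(t,uv,.206); d=p-H; print(p.round(4),'az',np.arctan2(d@FY,d@FX)%np.pi,'r',np.hypot(*d[:2]))
print(onz(t,(326,194),.222))
# hub dark blob limits
f=t['frame'][180:216,300:335]; 
g=cv2.cvtColor(f,6); print(g[8:28:2,10:32])
st=sense();Rm=rot(st['eef_rot']);print(st['ee_pos'],Rm.round(3).tolist())
E
```

```text
[ 0.4962 -0.1873  0.206 ] az 0.515146619726023 r 0.094986230244044
[ 0.5189 -0.1837  0.206 ] az 0.7523663182515969 r 0.09753668665209843
[ 0.4727 -0.1908  0.206 ] az 0.26957624341156006 r 0.09792621084867566
[ 0.49985633 -0.20034189  0.222     ]
[[ 57  40  30  35  73  47 171 229 215 243 231 179 190  80  59  62  62  42
   52  92 214 250]
 [188  73 105 138 210 132 158 207 123 136 145  66  93  49  40  43  42  41
   37 132 197 241]
 [212 116  50  41  68  51  60  79  97 104  85  68  58  47  41  42  42  40
   36  77 176 229]
 [130  54  28  30  43  53  59  76  93 104  93  74  63  52  40  41  43  41
   40  43 161 213]
 [101  39  40  23  42  49  56  69  87  97  97  78  66  55  43  42  43  43
   42  32 112 193]
 [146  49  39  30  38  47  54  61  80  90 101  83  68  59  48  41  41  44
   43  40  59 186]
 [230  77  36  39  25  43  52  58  74  84  93  87  72  61  52  40  41  40
   34  23  34  33]
 [241 140  48  39  25  38  46  49  57 137 114  81 225 183 126 104  59  56
   59  63  61  60]
 [241 221 157  85  46 116 135 203 183 220 255 183 174 188 116 127  62  60
   61  60  60  59]
 [204 232 226 194 104  66  63  75  55  61  68  78  80  65  52  43  38  59
   60  61  60  62]]
[0.61182252 0.03783527 0.32790154] [[-0.099, 0.995, -0.024], [0.993, 0.1, 0.063], [0.065, -0.018, -0.998]]
```

```bash
python3 -m crank '{"linear":[[-36,-23,0],[-36,-23,0],[-36,-23,0],[-36,-23,0],[-36,-23,0],[-25,-18,0],[-7,-4,0],[0,0,0]],"turn":[0,0,0,-0.05,0,0,0,0],"claw":[1,1,1,1,1,1,1,1]}'
python3 - <<'E'
from h import *
s=shot('wrist','w1.png');st=sense();Rm=rot(st['eef_rot'])
print(st['ee_pos'],np.degrees(np.arctan2(Rm[1,0],Rm[0,0])),'to go mm',(Rm.T@(np.array([.496,-.187,.206])-st['ee_pos'])*1000).round(1),st['gripper_width'], Rm[:,2])
E
```

```text
t: 6.4
ee_pos: [0.4917, -0.1976, 0.3088]
eef_rot: [-0.033, 0.651, 0.759, 0.012]
contact_force: [0.2, -0.3, 0.1]
gripper_width: 0.0941
[ 0.49196568 -0.19698753  0.30873635] 98.77684641610159 to go mm [  2.4   8.1 103. ] 0.09382089746358983 [-0.03469681  0.06202218 -0.99747149]
```

View pics/w1.png

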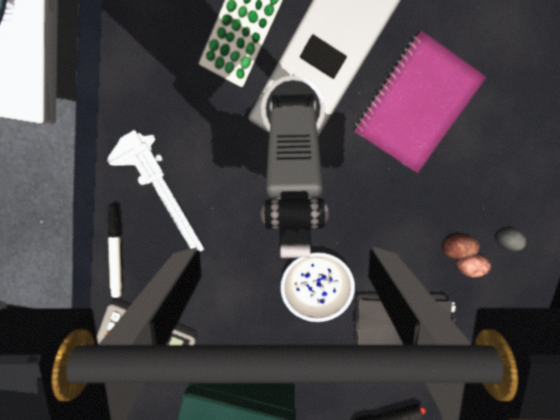

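Wrist view: the hub is centred at (295,213), with caps at (265,214) and (325,213). The head is folded and centred under the arm. I'll cross-check the hub by ray.

```bash
python3 - <<'E'
from h import *
s=shot('wrist');st=sense();Rm=rot(st['eef_rot'])
for uv in((295,213),(263,214),(328,213)):
    p=onz(s,uv,.206);print(p.round(4),(Rm.T@(p-st['ee_pos'])*1000).round(1))
print(onz(s,(295,250),.222))
# foot: rest pad + turntable ring
for uv,z in(((324,56),.03),): 
    p=onz(s,uv,z);print('pad',p.round(4),foot(p))
E
```

```text
[ 0.4958 -0.1844  0.206 ] [  4.4   7.6 103.3]
[ 0.471  -0.1892  0.206 ] [  3.4 -17.6 103.9]
[ 0.5213 -0.1803  0.206 ] [  4.5  33.5 102.7]
[ 0.49974523 -0.20935456  0.222     ]
pad [ 0.506  -0.0274  0.03  ] [-0.0299  0.0014  0.03  ]
```

Both agree within 3 mm, and the pad check confirms the foot pose (−29.9, 1.4 mm). I'll descend and pinch.

```bash
python3 -m crank '{"linear":[[3,8,20],[0,0,25],[0,0,25],[0,0,20],[0,0,8],[0,0,0]],"turn":[0,0,0,0,0,0],"claw":[1,1,1,1,1,1]}'
python3 - <<'E'
from h import *
st=sense();Rm=rot(st['eef_rot']);print('to go mm',(Rm.T@(np.array([.496,-.1855,.206])-st['ee_pos'])*1000).round(1),st['contact_force'])
E
```

```text
t: 7.1
ee_pos: [0.501, -0.1784, 0.2097]
eef_rot: [-0.031, 0.645, 0.763, 0.013]
contact_force: [-0.2, 0.5, 0.3]
gripper_width: 0.0941
to go mm [-6.4 -6.   3.4] [-0.18865279  0.49062823  0.26285233]
```

```bash
python3 -m crank '{"linear":[[-6,-6,4],[0,0,0],[0,0,0],[0,0,0],[0,0,0],[0,0,0],[0,0,0]],"turn":[0,0,0,0,0,0,0],"claw":[1,1,0,0,0,0,0]}'
python3 - <<'E'
from h import *
st=sense();Rm=rot(st['eef_rot']);print('to go mm',(Rm.T@(np.array([.496,-.1855,.206])-st['ee_pos'])*1000).round(1),st['contact_force'],Rm.round(3).tolist())
E
```

```text
t: 7.8
ee_pos: [0.498, -0.1866, 0.2099]
eef_rot: [-0.027, 0.645, 0.764, 0.013]
contact_force: [-1.7, -0.4, 0.5]
gripper_width: 0.0573
to go mm [ 1.1 -1.7  4. ] [-1.74539379 -0.40598716  0.52251808] [[-0.167, 0.986, -0.025], [0.984, 0.169, 0.056], [0.059, -0.015, -0.998]]
```

```bash
python3 -m crank '{"linear":[[0.5,-10,0],[0.5,-10,0],[0.5,-10,0],[0.5,-10,0],[0.5,-10,0],[0,0,0]],"turn":[0.105,0.105,0.105,0.105,0.105,0],"claw":[0,0,0,0,0,0]}'
python3 - <<'E'
from h import *
st=sense();Rm=rot(st['eef_rot']);print('yaw',np.degrees(np.arctan2(Rm[1,0],Rm[0,0])),'foot',foot(st['ee_pos']),st['contact_force'],st['wrist_torque'],'to go',(Rm.T@(H-.094*FX+[0,0,.148]-st['ee_pos'])*1000).round(1))
E
```

```text
t: 8.4
ee_pos: [0.4497, -0.1824, 0.2111]
eef_rot: [-0.026, 0.826, 0.563, 0.008]
contact_force: [-2.1, 1.1, -0.1]
gripper_width: 0.0522
yaw 68.47850638055635 foot [-0.1948 -0.0016  0.2111] [-2.06289325  1.13022828 -0.06519654] [-0.22675044 -0.43657974  0.04547726] to go [ 0.5 -1.4  5.2]
```

On axis within 2 mm at turret 0. I'll swing the boom forward to about 1.3 while pinched, then re-grip for the long swivel.

```bash
python3 -m crank '{"linear":[[16,0,-8],[16,0,-6],[17,0,-5],[17,0,-3],[17,0,-1],[17,0,1],[17,0,3],[17,0,4],[17,0,5],[0,0,0]],"turn":[0,0,0,0,0,0,0,0,0,0],"claw":[0,0,0,0,0,0,0,0,0,0]}'
python3 - <<'E'
from h import *
st=sense();Rm=rot(st['eef_rot']);p=foot(st['ee_pos']);print('yaw',np.degrees(np.arctan2(Rm[1,0],Rm[0,0])),'foot',p,st['contact_force'],st['wrist_torque'],Rm[2].round(3), 'b', np.arctan2(p[2]-.063,p[0]+.1)+.063,np.hypot(p[2]-.063,p[0]+.1))
E
```

```text
t: 9.4
ee_pos: [0.4949, -0.0394, 0.2296]
eef_rot: [-0.037, 0.82, 0.571, -0.01]
contact_force: [2.3, -1.2, -1.2]
gripper_width: 0.0465
yaw 69.67083585677567 foot [-0.0451  0.0074  0.2296] [ 2.31005856 -1.22490064 -1.21035393] [-0.21226417 -0.34461839  0.30387684] [ 0.025 -0.073 -0.997] b 1.3154710339260418 0.17541257081520698
```

The opening has narrowed to 46 mm, so the pads have crept off the caps. I'll open, rise and look.

```bash
python3 -m crank '{"linear":[[0,0,0],[0,0,0],[0,0,0],[0,0,-25],[0,0,-30],[-20,0,-30],[-20,0,-10],[-20,0,0],[0,0,0]],"turn":[0,0,0,0,0,0,0,0,0],"claw":[1,1,1,1,1,1,1,1,1]}'
python3 - <<'E'
from h import *
import pickle
s=shot('wrist');t=shot('top');st=sense();pickle.dump((s,t,st),open('p4.pkl','wb'));Rm=rot(st['eef_rot'])
c=np.zeros((420,800,3),np.uint8);c[:,:560]=s['frame'];c[:240,562:]=cv2.resize(t['frame'][150:250,220:319],(238,240),interpolation=2)
cv2.imwrite('pics/c4.png',c);print(foot(st['ee_pos']),Rm.round(3).tolist())
E
```

```text
t: 10.3
ee_pos: [0.4794, -0.1052, 0.3259]
eef_rot: [-0.037, 0.819, 0.572, -0.011]
contact_force: [0.3, 0.5, -0.0]
gripper_width: 0.0939
[-0.1105 -0.0013  0.3255] [[0.344, 0.937, -0.062], [0.939, -0.341, 0.049], [0.025, -0.075, -0.997]]
```

View pics/c4.png

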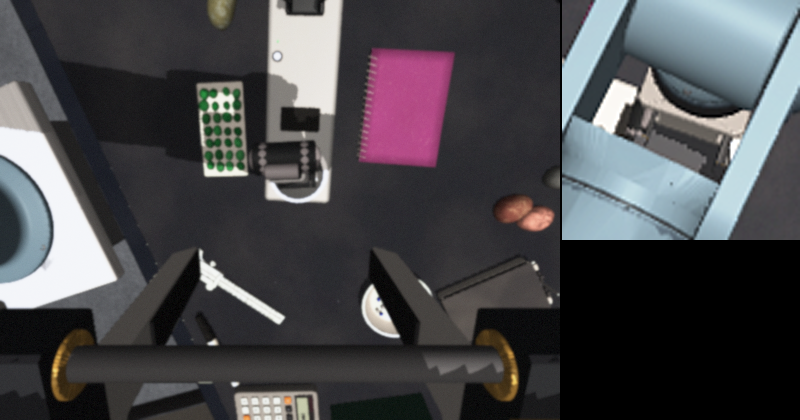

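```bash
python3 - <<'E'
from h import *
import pickle
s,t,st=pickle.load(open('p4.pkl','rb'));Rm=rot(st['eef_rot'])
for z in(.225,.232):
  for uv in((286,160),(262,160),(310,160)):
    p=onz(s,uv,z);print(p.round(4),foot(p),(Rm.T@(p-st['ee_pos'])*1000).round(1))
for uv,z in(((300,119),.03),): 
    p=onz(s,uv,z);print('pad',foot(p))
print(s['eye'])
a=s['frame'][130:215,235:340];cv2.imwrite('pics/c5.png',cv2.resize(a,None,fx=6,fy=6,interpolation=2))
E
```

```text
[ 0.4902 -0.057   0.225 ] [-0.0632  0.0055  0.225 ] [ 44.9   1.5 101.8]
[ 0.4731 -0.0509  0.225 ] [-0.0636  0.0237  0.225 ] [ 44.8 -16.6 103.2]
[ 0.5072 -0.0631  0.225 ] [-0.0627 -0.0125  0.225 ] [ 45.   19.5 100.5]
[ 0.4909 -0.0565  0.232 ] [-0.0625  0.005   0.232 ] [45.8  1.5 94.8]
[ 0.4742 -0.0505  0.232 ] [-0.0629  0.0227  0.232 ] [ 45.6 -16.2  96.1]
[ 0.5074 -0.0624  0.232 ] [-0.062  -0.0125  0.232 ] [45.9 19.  93.5]
pad [-0.0307  0.0018  0.03  ]
[ 0.51634014 -0.03871311  0.48815631]
```

View pics/c5.png

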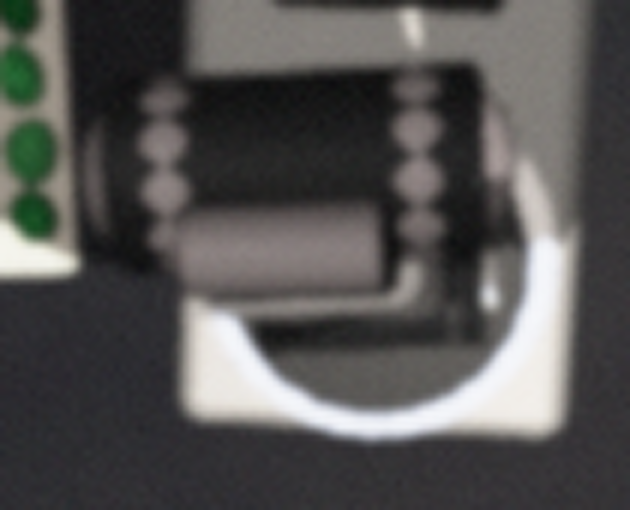

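The enlargement shows the hub's end caps at px (249,155) and (321,155) and the nose at (282,172). The arm is nearly upright, the head is hidden underneath it, and the turret is slightly positive.

```bash
python3 - <<'E'
from h import *
import pickle
from scipy.optimize import least_squares
s,t,st=pickle.load(open('p4.pkl','rb'));Rm=rot(st['eef_rot'])
def pts(b,th):
    u=np.cos(th)*FX+np.sin(th)*FY; v=np.cos(th)*FY-np.sin(th)*FX
    E=H+u*(.175*np.cos(b)+.011*np.sin(b))+FZ*(.175*np.sin(b)-.011*np.cos(b)); N=H+.203*(u*np.cos(b)+FZ*np.sin(b))
    return np.array([E,N,E+.027*v,E-.027*v])
obs=np.array([[285,155.3],[281.7,171.7],[249.2,157],[320.8,153.5]])
r=least_squares(lambda x:(proj(s,pts(*x))-obs).ravel(),[1.4,0.05]);print(r.x,r.fun.round(1))
E=pts(*r.x)[0];print(E,foot(E),'to go',(Rm.T@(E-st['ee_pos'])*1000).round(1))
for n,uv,z in(('E',(285,155.3),E[2]),('a',obs[2],E[2]),('b',obs[3],E[2])):p=onz(s,uv,z);print(n,foot(p))
E
```

```text
[1.40097641 0.14280451] [ 0.4  0.9  1.7 -2.3  0.5  3.5  1.1 -1.8]
[ 0.49112998 -0.05394763  0.22862361] [-0.06    0.0058  0.2286] to go [48.2  1.1 98.3]
E [-0.0594  0.0061  0.2286]
a [-0.0612  0.0328  0.2286]
b [-0.0575 -0.0202  0.2286]
```

```bash
python3 -m crank '{"linear":[[24,1,0],[24,0,15],[0,0,25],[0,0,25],[0,0,22],[0,0,10],[0,0,0]],"turn":[0,0,0,0,0,0,0],"claw":[1,1,1,1,1,1,1]}'
python3 - <<'E'
from h import *
st=sense();Rm=rot(st['eef_rot']);print('to go mm',(Rm.T@(np.array([.4911,-.054,.2286])-st['ee_pos'])*1000).round(1),st['contact_force'])
E
```

```text
t: 11.1
ee_pos: [0.4916, -0.0467, 0.2245]
eef_rot: [-0.04, 0.817, 0.575, -0.011]
contact_force: [-0.3, 0.3, 0.1]
gripper_width: 0.0938
to go mm [-6.9  1.7 -4.5] [-0.28940062  0.25089218  0.12098976]
```

```bash
python3 -m crank '{"linear":[[-6,1,-2],[0,0,0],[0,0,0],[0,0,0],[0,0,0],[0,0,0],[0,0,0],[0,0,0]],"turn":[0,0,0,0,0,0,0,0],"claw":[1,1,0,0,0,0,0,0]}'
python3 - <<'E'
from h import *
st=sense();Rm=rot(st['eef_rot']);print('to go mm',(Rm.T@(np.array([.4911,-.054,.2286])-st['ee_pos'])*1000).round(1),foot(st['ee_pos']),st['contact_force'],np.degrees(np.arctan2(Rm[1,0],Rm[0,0])),Rm[2])
E
```

```text
t: 11.9
ee_pos: [0.4923, -0.0536, 0.2312]
eef_rot: [-0.038, 0.817, 0.575, -0.01]
contact_force: [-3.5, 1.9, 2.4]
gripper_width: 0.0525
to go mm [-0.8 -0.8  2.7] [-0.0593  0.0048  0.2312] [-3.48167614  1.85872119  2.42371335] 70.17283978956374 [ 0.02796915 -0.07375287 -0.99688427]
```

Pinched well (52.5 mm opening). I'll lower along the arc, bringing the arm to the foot's centre line.

```bash
python3 -m crank '{"linear":[[16,3,5],[16,3,7],[15,1,8],[14,1,10],[13,1,11],[12,1,12],[0,0,0]],"turn":[0,0,0,0,0,0,0],"claw":[0,0,0,0,0,0,0]}'
python3 - <<'E'
from h import *
st=sense();Rm=rot(st['eef_rot']);p=foot(st['ee_pos']);print('foot',p,st['contact_force'],np.degrees(np.arctan2(Rm[1,0],Rm[0,0])),Rm[2].round(3),'b',np.arctan2(p[2]-.058,p[0]+.1)+.063,np.hypot(p[2]-.058,p[0]+.1))
E
```

```text
t: 12.6
ee_pos: [0.5281, 0.0303, 0.1785]
eef_rot: [-0.038, 0.818, 0.574, -0.012]
contact_force: [0.4, -0.7, 1.7]
gripper_width: 0.0522
foot [0.0319 0.0014 0.1785] [ 0.39167061 -0.68930852  1.68765691] 70.13527045028216 [ 0.025 -0.076 -0.997] b 0.8032624365361496 0.17865570239989542
```

```bash
python3 -m crank '{"linear":[[10.5,2,14],[9.5,2,14.5],[8,1,16],[6,1,16],[4,1,17],[0,0,0]],"turn":[0,0,0,0,0,0],"claw":[0,0,0,0,0,0]}'
python3 - <<'E'
from h import *
s=shot('wrist');cv2.imwrite('pics/c6.png',s['frame'])
st=sense();Rm=rot(st['eef_rot']);p=foot(st['ee_pos']);print('foot',p,st['contact_force'],np.degrees(np.arctan2(Rm[1,0],Rm[0,0])),Rm[2].round(3),'b',np.arctan2(p[2]-.058,p[0]+.1)+.063,np.hypot(p[2]-.058,p[0]+.1))
E
```

```text
t: 13.2
ee_pos: [0.5491, 0.0732, 0.1017]
eef_rot: [-0.038, 0.818, 0.574, -0.004]
contact_force: [-0.7, 0.9, 0.9]
gripper_width: 0.0492
foot [ 0.0792 -0.0029  0.1024] [1.13722937 4.77747893 3.3273527 ] 70.03835877423819 [ 0.036 -0.066 -0.997] b 0.3058767219239621 0.18461852561430558
```

View pics/c6.png

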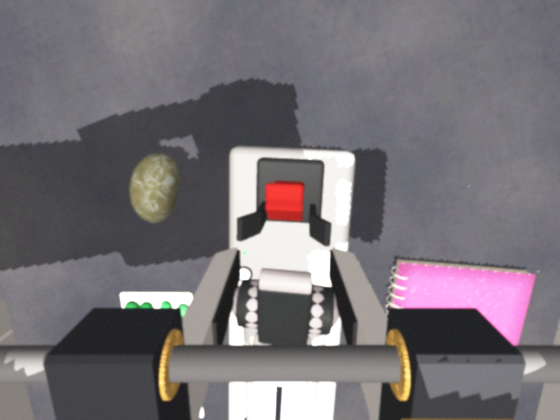

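The nose (285,280) is centred between the cheeks (239/330) and on the red catch (285). The pads lead the hub by about 8 mm, so I'll re-centre by sliding back, then go down.

```bash
python3 -m crank '{"linear":[[-5,0,2],[-4,0,2],[2,0,14],[1,0,14],[0,0,0]],"turn":[0,0,0,0,0],"claw":[0,0,0,0,0]}'
python3 - <<'E'
from h import *
st=sense();Rm=rot(st['eef_rot']);p=foot(st['ee_pos']);print('foot',p,st['contact_force'],np.degrees(np.arctan2(Rm[1,0],Rm[0,0])),Rm[2].round(3),'b',np.arctan2(p[2]-.058,p[0]+.1)+.063,np.hypot(p[2]-.058,p[0]+.1))
E
```

```text
t: 13.75
ee_pos: [0.5627, 0.0747, 0.0854]
eef_rot: [-0.033, 0.821, 0.569, 0.016]
contact_force: [-5.2, 0.1, 1.1]
gripper_width: 0.0467
foot [ 0.0857 -0.0149  0.0854] [-5.20744222  0.12751838  1.11892374] 69.41595980493932 [ 0.063 -0.036 -0.997] b 0.20949281822491148 0.18771054845159874
```

```bash
python3 - <<'E'
from h import *
s=shot('wrist');cv2.imwrite('pics/c7.png',s['frame'][150:420,150:450])
st=sense();p=foot(st['ee_pos']);print(p,st['gripper_width'],st['contact_force'],st['joint_velocities'].round(3))
f=s['frame'].astype(int);m=(f[...,2]>130)&(f[...,1]<60)&(f[...,0]<60);print('red',np.argwhere(m).mean(0))
E
```

```text
[ 0.0857 -0.0146  0.0856] 0.046693999010877826 [-1.25291472  1.76143005  4.79247285] [ 0.005  0.001  0.021  0.017 -0.01  -0.017]
red [220.543058   257.84534271]
```

View pics/c7.png

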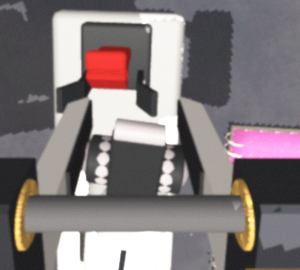

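The arm was dragged about 15 mm to the foot's −y: the nose is at px 288 and the red catch at 258. I'll move it back sideways.

```bash
python3 -m crank '{"linear":[[-1,-6,0],[-1,-6,0],[0,-4,0],[0,0,0]],"turn":[0,0,0,0],"claw":[0,0,0,0]}'
python3 - <<'E'
from h import *
st=sense();Rm=rot(st['eef_rot']);p=foot(st['ee_pos']);print('foot',p,st['contact_force'],np.degrees(np.arctan2(Rm[1,0],Rm[0,0])),Rm.round(3).tolist(),st['gripper_width'])
s=shot('wrist');cv2.imwrite('pics/c8.png',s['frame'])
f=s['frame'].astype(int);m=(f[...,2]>130)&(f[...,1]<60)&(f[...,0]<60);print('red',np.argwhere(m).mean(0))
# nose: bright pinkish bar: print grey profile at rows 275-290
g=cv2.cvtColor(s['frame'],6);
for r in(270,276,282,288): print(r,g[r,236:340:4])
E
```

```text
t: 14.2
ee_pos: [0.5587, 0.0757, 0.0914]
eef_rot: [-0.022, 0.823, 0.567, 0.029]
contact_force: [-1.6, 1.3, 2.8]
gripper_width: 0.0463
foot [ 0.0852 -0.0109  0.0914] [-1.58026953  1.2724333   2.77989331] 69.1501781634039 [[0.355, 0.935, 0.023], [0.932, -0.356, 0.069], [0.072, -0.003, -0.997]] 0.046328520052403344
red [218.20744681 265.05585106]
270 [ 30  26 232 244 244 243 243 242 232 237 240 241 242 243 243 248 255 255
 255 255 255 255 255  34  30 105]
276 [ 30  26 231 243 243 244 243 226 205 199 192 188 181 173 168 161 151 152
 158 181 255 255 255  42  30  37]
282 [ 26  59 243 242 243 243 242 194 244 243 241 240 239 237 234 233 230 228
 224 219 255 255 255 147  26  29]
288 [ 29  77  48  51 100 139 119 218 244 245 246 247 248 249 250 250 250 250
 250 249 255 255 255 245  26  29]
```

The hub has crept to the pads' edge, so the cap domes now wedge the gripper away. A better way: let the arm rise, realign it, then straddle the 30 mm bar with the fingers about 37 mm apart. The fingertips can then press on the wider hub while the bar stays centred between them. I'll release while rising.

```bash
python3 -m crank '{"linear":[[0,0,-10],[0,0,-30],[0,0,-40],[-10,0,-40],[-20,0,-40],[-30,0,-40],[-35,0,-35],[-35,0,-15],[-35,0,-3],[-30,0,-3],[0,0,0]],"turn":[0,0,0,0,0,0,0,0,0,0,0],"claw":[1,1,1,1,1,1,1,1,1,1,1]}'
python3 - <<'E'
from h import *
import pickle
s=shot('wrist');st=sense();pickle.dump((s,st),open('p5.pkl','wb'));Rm=rot(st['eef_rot'])
print(foot(st['ee_pos']),Rm.round(3).tolist(),st['contact_force'],st['gripper_width'])
g=cv2.cvtColor(s['frame'],6)
p=proj(s,H+FX*.05+FZ*.17);print('expected elbow px',p)
# both images in one
c=np.zeros((420,800,3),np.uint8);c[:,:560]=s['frame'];x,y=(int(v) for v in p[0])
x0=max(0,x-40);y0=max(0,y-40);a=s['frame'][y0:y0+100,x0:x0+80];c[:300,560:800]=cv2.resize(a,(240,300),interpolation=2);print(x0,y0);cv2.imwrite('pics/c9.png',c)
E
```

```text
t: 15.35
ee_pos: [0.4741, -0.1295, 0.3367]
eef_rot: [-0.027, 0.819, 0.573, 0.016]
contact_force: [-0.2, 1.7, -0.6]
gripper_width: 0.0942
[-0.1353 -0.0053  0.3365] [[0.341, 0.94, -0.005], [0.938, -0.34, 0.063], [0.058, -0.026, -0.998]] [-0.17593239  0.46282469 -0.54283997] 0.09411693057731077
expected elbow px [[283.09212619 113.26615377]]
243 73
```

View pics/c9.png

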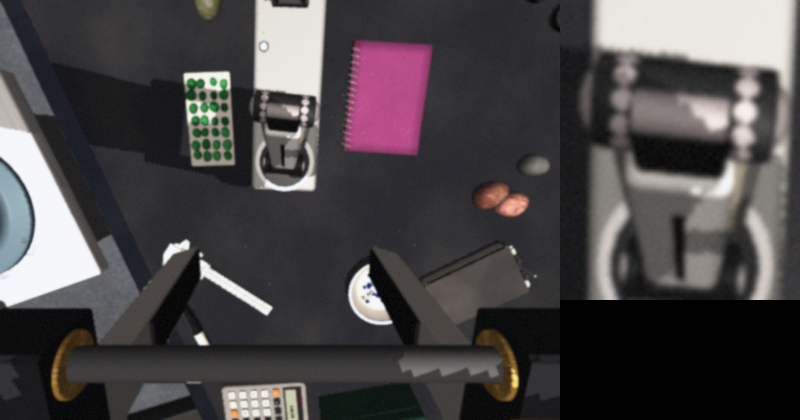

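The arm has risen to about 1.2–1.3. The hub ends are at about (251,109) and (317,110) px, the nose is at (284,110), and the neighbouring things are where they were.

```bash
cat >> h.py <<'E'
def pts(b,th):
    u=np.cos(th)*FX+np.sin(th)*FY; v=np.cos(th)*FY-np.sin(th)*FX
    E=H+u*(.175*np.cos(b)+.011*np.sin(b))+FZ*(.175*np.sin(b)-.011*np.cos(b)); N=H+.203*(u*np.cos(b)+FZ*np.sin(b))
    return np.array([E,N,E+.027*v,E-.027*v])
E
python3 - <<'E'
from h import *
import pickle
from scipy.optimize import least_squares
s,st=pickle.load(open('p5.pkl','rb'));Rm=rot(st['eef_rot'])
obs=np.array([[284,108],[283.7,110.3],[251,109],[317.3,109.7]])
r=least_squares(lambda x:(proj(s,pts(*x))-obs).ravel(),[1.3,0.0]);print(r.x,r.fun.round(1))
E=pts(*r.x)[0];print(foot(E),'hub mid',foot(onz(s,(284.2,109),E[2])),'to go hub',(Rm.T@(E-st['ee_pos'])*1000).round(1))
print('go to -20/tips-8',(Rm.T@(E-.03*FX+FZ*.011-st['ee_pos'])*1000).round(1))
for uv in((285,119),):0
hv=cv2.cvtColor(s['frame'],cv2.COLOR_BGR2HSV)
E
```

```text
[ 1.32263384 -0.01197475] [ 0.1  0.6 -0.9  0.7 -2.2 -1.5  2.3 -0.1]
[-0.0464 -0.0006  0.2249] hub mid [-0.0467 -0.0007  0.2249] to go hub [ 8.240e+01 -1.000e-01  1.165e+02]
go to -20/tips-8 [ 53.1  -0.9 103.8]
```

The turret is within about 2 mm of the centre line. I'll set the gap to about 38 mm and come down behind the hub, astride the bar.

```bash
python3 -m crank '{"linear":[[25,-1,0],[22,0,15],[0,0,25],[0,0,25],[0,0,22],[0,0,14],[0,0,0],[0,0,0]],"turn":[0,0,0,0,0,0,0,0],"claw":[0.4,0.4,0.4,0.4,0.4,0.4,0.4,0.4]}'
python3 - <<'E'
from h import *
st=sense();Rm=rot(st['eef_rot']);print('foot',foot(st['ee_pos']),st['contact_force'],st['gripper_width'],np.degrees(np.arctan2(Rm[1,0],Rm[0,0])),Rm[2].round(3))
E
```

```text
t: 16.2
ee_pos: [0.4874, -0.0673, 0.2319]
eef_rot: [-0.031, 0.815, 0.578, 0.014]
contact_force: [1.7, -1.7, 1.3]
gripper_width: 0.0382
foot [-0.0738  0.0044  0.2319] [ 1.73599508 -1.67035298  1.29954366] 0.03821169521977843 70.65739164308718 [ 0.058 -0.035 -0.998]
```

```bash
python3 -m crank '{"linear":[[14,2,-3],[14,1,-3],[16,0.5,6],[16,0.5,9],[0,0,0]],"turn":[0.03,0,0,0,0],"claw":[0.4,0.4,0.4,0.4,0.4]}'
python3 - <<'E'
from h import *
st=sense();Rm=rot(st['eef_rot']);print('foot',foot(st['ee_pos']),st['contact_force'],st['gripper_width'],np.degrees(np.arctan2(Rm[1,0],Rm[0,0])),Rm[2].round(3))
s=shot('wrist');print(proj(s,pts(1.0,0)).round(0))
f=s['frame'].astype(int);m=(f[...,2]>130)&(f[...,1]<60)&(f[...,0]<60);c=np.argwhere(m).mean(0)[::-1];print('red',c,foot(onz(s,c,.085)))
E
```

```text
t: 16.7
ee_pos: [0.5158, -0.0122, 0.232]
eef_rot: [-0.026, 0.824, 0.566, 0.014]
contact_force: [0.1, -0.1, -0.5]
gripper_width: 0.0376
foot [-0.0122 -0.0023  0.232 ] [ 0.10190631 -0.12765514 -0.49404787] 0.037644588476395464 68.96563850819658 [ 0.052 -0.027 -0.998]
[[282. 230.]
 [280. 234.]
 [236. 229.]
 [328. 230.]]
red [286.40935673  76.07017544] [0.1063 0.0003 0.085 ]
```

```bash
python3 -m crank '{"linear":[[13,-2,14],[12,0,15],[12,0.5,14],[10,0.5,14],[0,0,0]],"turn":[0,0,0,0,0],"claw":[0.4,0.4,0.4,0.4,0.4]}'
cat > chk.py <<'E'
from h import *
st=sense();Rm=rot(st['eef_rot']);print('foot',foot(st['ee_pos']),st['contact_force'],st['gripper_width'],np.degrees(np.arctan2(Rm[1,0],Rm[0,0])),Rm[2].round(3))
E
python3 chk.py
```

```text
t: 17.25
ee_pos: [0.5378, 0.0364, 0.1829]
eef_rot: [-0.021, 0.824, 0.565, 0.021]
contact_force: [-0.1, 0.7, 2.1]
gripper_width: 0.0374
foot [ 0.041  -0.0054  0.1829] [-0.0832907   0.73850975  2.09199965] 0.03743384389298757 68.88258026969423 [ 0.058 -0.011 -0.998]
```

```bash
python3 -m crank '{"linear":[[6,-3,18],[5,-3,18],[3,-1,16],[0,0,0]],"turn":[0,0,0,0],"claw":[0.4,0.4,0.4,0.4]}'
python3 chk.py; python3 - <<'E'
from h import *
s=shot('wrist');cv2.imwrite('pics/d1.png',s['frame'])
f=s['frame'].astype(int);m=(f[...,2]>130)&(f[...,1]<60)&(f[...,0]<60);c=np.argwhere(m).mean(0)[::-1];print('red',c,foot(onz(s,c,.085)))
P=pts(.3,0);print(proj(s,P).round(0))
x,y=proj(s,P)[1].astype(int);g=cv2.cvtColor(s['frame'],6)
for r in range(y-12,y+14,4):print(r,g[r,x-40:x+44:3])
E
```

```text
t: 17.65
ee_pos: [0.5426, 0.0569, 0.1352]
eef_rot: [-0.019, 0.824, 0.565, 0.028]
contact_force: [-0.7, -0.2, 1.5]
gripper_width: 0.0377
foot [ 0.062  -0.0026  0.1352] [-0.67419845 -0.21764199  1.48793541] 0.03768866611536856 68.84423350698039 [ 0.067  0.001 -0.998]
red [277.38221154 174.71634615] [0.109  0.0017 0.085 ]
[[280. 241.]
 [280. 209.]
 [235. 241.]
 [325. 241.]]
196 [217  66  48  41  43  39  45 178 241 241 241 241 240 240 241 240 241 240
 240 241 238  97  45  47  45  45  62  90]
200 [217  68  55  74 133 191 230 240 241 241 240 240 241 240 240 241 240 241
 240 240 240 231 243 183  80  49  60 105]
204 [241 234 238 241 241 242 241 240 240 240 241 240 240 241 240 241 240 240
 240 240 240 240 254 255 255 255 235 206]
208 [241 240 241 241 241 241 240 240 240 240 230 173 175 176 183 187 184 190
 192 207 205 224 254 255 255 255 255 241]
212 [242 241 240 240 240 241 240 240 240 240 225 224 223 218 216 213 211 209
 206 201 197 193 191 185 236 255 255 238]
216 [240 240 240 241 240 240 240 241 240 239 224 247 246 245 244 242 241 240
 240 238 237 236 235 231 226 241 239 239]
220 [241 240 240 241 240 241 240 240 240 228 178 238 239 240 241 242 242 243
 243 243 243 243 243 242 228 236 239 239]
```

The nose sits about 5 mm to the foot's −y of the cheek middle: nose 270–310 px, cheeks 261–303 px. I'll narrow the gap to 33 mm and shift 4 mm back.

```bash
python3 -m crank '{"linear":[[1,-4,2],[1,-3,3],[0,0,3],[0,0,2]],"turn":[0,0,0,0],"claw":[0.36,0.35,0.35,0.35]}'
python3 chk.py; python3 - <<'E'
from h import *
s=shot('wrist');cv2.imwrite('pics/d2.png',s['frame'])
g=cv2.cvtColor(s['frame'],6)
b=.28;print(proj(s,pts(b,0))[:2].round(0),'cheek mid',proj(s,F0+.098*FX+.08*FZ).round(0))
for r in range(180,240,4):print(r,g[r,235:325:3])
E
```

```text
t: 18.1
ee_pos: [0.5387, 0.0606, 0.1291]
eef_rot: [-0.016, 0.825, 0.564, 0.03]
contact_force: [0.1, 1.0, 4.0]
gripper_width: 0.0331
foot [0.064  0.0024 0.1291] [0.07629301 1.01277099 4.04286329] 0.03311560854548433 68.77923840521913 [ 0.067  0.006 -0.998]
[[288. 244.]
 [289. 211.]] cheek mid [[288. 196.]]
180 [231 243 243 244 243 244 244 224  77  59  35  80  92  83  83  81  82  81
  80  80  81  78  77  79  52  38  75 135 239 241]
184 [230 243 244 243 240 227 193 131  42  39  40  73  92  83  80  81  80  80
  79  78  80  80  78  84  45  38  40 123 226 227]
188 [230 242 243 240  80  58  42  40  42  42  40  76  95  88  92  85  84  84
  89  85  84  81  81  81  43  49  45  45  45  45]
192 [230 243 243 241  76  58  42  43  39  42  41  71  90  91  92  91  90  88
  88  89  86  85  86  99  50  45  48  48  46  50]
196 [228 242 243 239  85  59  43  40  45  43  43 128 141 140 124 114 118 118
 119 119 106 101 100 115 101  45  46  49  47  47]
200 [228 242 243 240  88  62  40  46  43  40  98 241 242 242 242 242 241 242
 241 240 241 241 241 245 251  57  56  58  58  48]
204 [227 242 243 240  89  60  4
[... 411 characters left out ...]
249 248 247 247
 246 244 244 244 243 242 241 240 243 255 242 238]
220 [223 241 243 242 240 242 242 242 242 242 242 238 146 235 237 238 238 239
 239 241 240 241 240 240 240 239 232 230 239 238]
224 [223 241 242 241 242 241 241 242 241 240 240 238  86 132 132 137 146 150
 151 163 167 171 171 187 191 193 170 204 239 239]
228 [221 241 242 242 228 241 213 152 147 166 189 174  61  63  62  65  64  61
  65  64  64  63  62  61  63  68  61 185 230 228]
232 [219 240 242 242 242 236  65  44  50 116 152  92  55  65  62  65  63  62
  63  67  66  60  65  63  61  63  58 111 111  51]
236 [220 240 241 241 237 151  55  54  89 193 202 172  59  64  64  65  64  62
  62  61  64  62  65  66  65  64  60 179 192 152]
```

The nose is now within 2 mm of the middle. On down into the catch.

```bash
python3 -m crank '{"linear":[[3.5,0,14],[2.5,0,14],[1,0,8],[0,0,0]],"turn":[0,0,0,0],"claw":[0.35,0.35,0.35,0.35]}'
python3 chk.py
```

```text
t: 18.55
ee_pos: [0.5431, 0.0677, 0.0922]
eef_rot: [-0.014, 0.824, 0.565, 0.029]
contact_force: [0.1, -1.4, 5.8]
gripper_width: 0.0327
foot [0.0722 0.0008 0.0922] [ 0.05981012 -1.42659267  5.77977071] 0.03269159254768043 68.85771665818136 [ 0.063  0.009 -0.998]
```

```bash
python3 -m crank '{"linear":[[0,0,6],[0,0,6],[0,0,5],[0,0,3]],"turn":[0,0,0,0],"claw":[0.35,0.35,0.35,0.35]}'
python3 chk.py
```

```text
t: 18.95
ee_pos: [0.5456, 0.0689, 0.0761]
eef_rot: [-0.014, 0.824, 0.565, 0.028]
contact_force: [-1.8, -1.0, 4.9]
gripper_width: 0.0331
foot [ 0.0742 -0.0011  0.0761] [-1.77563871 -1.01183301  4.9394836 ] 0.03311663767199206 68.92086234119456 [ 0.063  0.008 -0.998]
```

```bash
python3 -m crank '{"linear":[[0,0,4],[0,0,4],[0,0,4]],"turn":[0,0,0],"claw":[0.35,0.35,0.35]}'
python3 chk.py
```

```text
t: 19.25
ee_pos: [0.5474, 0.0691, 0.069]
eef_rot: [-0.015, 0.824, 0.566, 0.027]
contact_force: [-19.8, -3.1, 42.3]
gripper_width: 0.0329
foot [ 0.075  -0.0027  0.069 ] [-19.79231645  -3.07404619  42.25889603] 0.03286768627130255 68.97589849783881 [ 0.061  0.006 -0.998]
```

It is bottomed (42 N). I'll rise slowly, clear out, and check by the numbers.

```bash
python3 -m crank '{"linear":[[0,0,-8],[0,0,-15],[0,0,-30],[0,0,-40],[0,0,-40],[0,0,-40],[-20,0,-30],[-40,0,0],[-40,0,0],[-30,0,0],[0,0,0]],"turn":[0,0,0,0,0,0,0,0,0,0,0],"claw":[0.35,0.35,0.35,0.35,0.35,0.35,0.35,0.35,0.35,0.35,0.35]}'
python3 chk.py; python3 - <<'E'
from h import *
s=shot('wrist','e_w.png');t=shot('top','e_t.png');sc=shot('scene','e_s.png')
for n,im in(('w',s),('t',t),('s',sc)):
    f=im['frame'].astype(int);m=(f[...,2]>120)&(f[...,1]<60)&(f[...,0]<60)
    c=cv2.connectedComponentsWithStats(m.astype(np.uint8));i=1+np.argmax(c[2][1:,4]) if c[0]>1 else None
    if i: print(n,'red',c[2][i],c[3][i].round(1),foot(onz(im,c[3][i],.085)))
    print(n,'arm pts folded px (elbow,nose,caps)',proj(im,pts(.005,0)).round(0).tolist())
g=cv2.cvtColor(s['frame'],6);p=proj(s,pts(.005,0));x,y=p[0].astype(int)
for r in range(int(p[1][1])-16,y+22,4):print(r,g[r,x-45:x+48:3])
E
```

```text
t: 20.35
ee_pos: [0.4893, -0.0641, 0.2588]
eef_rot: [-0.024, 0.823, 0.567, 0.021]
contact_force: [-0.0, 0.2, 0.6]
gripper_width: 0.0327
foot [-0.0701  0.0038  0.2588] [-0.02898951  0.2004638   0.57847204] 0.0327429365540669 69.08426124842971 [ 0.061 -0.015 -0.998]
w red [281   0  24  27 572] [292.3  12.2] [ 1.073e-01 -1.000e-04  8.500e-02]
w arm pts folded px (elbow,nose,caps) [[292.0, 60.0], [292.0, 27.0], [265.0, 60.0], [318.0, 60.0]]
t red [182 173  13  13 105] [188.1 178.9] [ 0.1096 -0.0017  0.085 ]
t arm pts folded px (elbow,nose,caps) [[205.0, 187.0], [193.0, 182.0], [200.0, 198.0], [209.0, 177.0]]
s red [292 316   9   3  14] [295.5 317.2] [ 0.1093 -0.001   0.085 ]
s arm pts folded px (elbow,nose,caps) [[294.0, 307.0], [295.0, 318.0], [307.0, 306.0], [282.0, 308.0]]
10 [ 52  59 180 235 240 240 241 240 159  77  60  46  69  75  75  72  74  74
  72  74  85  84  79 181 241 242 241 241 238 193  59]
14 [ 56  61 181 234 239 240 240 239 147  76  72  47  66  73  73  75  72  71
  73  78  85  87  85 201 241 241 240 242 236 190  57]
18 [ 59  62 182 234 240 240 173 172 128  78  73  47  65  
[... 1322 characters left out ...]
4 104 121 236 145  78 165 236 242 241 215  89  52]
62 [ 61  68 184 235 241 241 237 140 123  76 217 242 103 102 105 105 104 104
 106 105 177 247 148  75 164 233 243 241 209  80  56]
66 [ 62  69 184 237 241 242 232 146  85  47 141 190  68  79  80  81  78  76
  79  73 103 205  75  66 158 238 242 240 207  71  53]
70 [ 63  66 183 236 241 241 242 226 124  35 103 142 112 130 128 127 121 118
 115 108 128 182  64  70 230 242 243 241 202  65  53]
74 [ 62  61 183 236 241 241 242 241 217 191 139 231 252 252 252 252 252 252
 252 251 244 144 143 202 242 242 243 240 188  62  57]
78 [ 64  65 182 237 241 235 242 242 237 209 147 243 253 253 253 253 253 253
 253 253 251 233 240 243 243 243 243 238 190  61  54]
```

```bash
python3 - <<'E'
from h import *
import pickle
T=pickle.load(open('top0.pkl','rb'))['frame'];S=pickle.load(open('scene0.pkl','rb'))['frame']
t=snapshot('top')['frame'];s=snapshot('scene')['frame']
def cen(f,lo,hi,box):
    h=cv2.cvtColor(f,cv2.COLOR_BGR2HSV);m=cv2.inRange(h,lo,hi);k=np.zeros_like(m);x0,y0,x1,y1=box;k[y0:y1,x0:x1]=m[y0:y1,x0:x1]
    a=np.argwhere(k);return a.mean(0)[::-1].round(1),len(a)
for n,lo,hi,bt,bs in(('book',(140,80,80),(175,255,255),(220,110,310,195),(200,240,265,320)),('card',(50,100,40),(80,255,255),(200,220,280,280),(315,230,360,295)),('stone',(15,40,60),(45,200,220),(165,210,200,240),(330,305,356,340)),('beads',(110,120,60),(130,255,255),(345,160,400,210),(200,155,250,205))):
    print(n,cen(T,lo,hi,bt),cen(t,lo,hi,bt),cen(S,lo,hi,bs),cen(s,lo,hi,bs))
st=sense();print(st['t'],st['contact_force'])
E
```

```text
book (array([262.4, 152. ]), 2330) (array([263.2, 135.5]), 392) (array([234.7, 278.9]), 2366) (array([234.7, 278.8]), 2358)
card (array([239.5, 249.6]), 447) (array([nan, nan]), 0) (array([335.9, 261.4]), 447) (array([335.8, 261.4]), 438)
stone (array([180.5, 225.5]), 272) (array([178.1, 224.4]), 196) (array([342.4, 323.7]), 281) (array([342.5, 323.9]), 271)
beads (array([370.4, 184. ]), 45) (array([370.4, 184. ]), 44) (array([228. , 183.3]), 48) (array([228. , 183.4]), 48)
20.6 [-0.42433874 -1.00069993 -0.08691116]<stdin>:7: RuntimeWarning: Mean of empty slice.
  ret = um.true_divide(
```

The neighbours haven't moved: the scene centroids agree to 0.2 px, and the arm only hides some of them in the top view. The catch is home and the boom holds down.

```bash
python3 -m crank '{"linear":[[0,0,-10],[0,0,0],[0,0,0],[0,0,0]],"turn":[0,0,0,0],"claw":[0.35,0.35,0.35,0.35]}'; python3 -c "
from cell import *
print(sign_off())"
```

```text
t: 21.0
ee_pos: [0.4917, -0.0593, 0.2711]
eef_rot: [-0.023, 0.82, 0.571, 0.022]
contact_force: [-0.2, 0.1, -0.3]
gripper_width: 0.033
the job is handed in; nothing more can be done
None
```

The lamp is folded and latched as far as my checks show, and I handed the job in at about 21 s.

**What I did:**
- **Head:** I pushed it flat under the arm with the closed fingers.
- **Turret:** I pinched the elbow and turned the turntable to 0.
- **Boom:** I pressed the arm down with the fingers astride the bar and the fingertips on the hub, until it bottomed.

**Last checks:**
- **Arm:** after I let go, it stayed down. The hub was within about a pixel of where the latched pose should put it in the wrist view.
- **Catch:** the red catch was back at its starting pixel in the top view (188.1, 178.9 against 188.2, 178.8), so it is home.
- **Other things:** in the scene view the book, card, stone and bead dish had moved 0.2 px or less. I didn't re-measure the caliper and calculator, which I never went near.

**What went wrong or stayed unchecked:**
- **First try:** lowering the arm by pinching the elbow failed. The pads crept off the caps and dragged the arm about 15 mm sideways, so I let it rise and used the straddling press instead.
- **Force:** the last press read about 42 N upward at the wrist (about 47 N in all), through the fingertips.
- **Top view:** the robot hid the card and parts of the book and stone, so only the scene view confirms those.
- **Head:** I saw it flat before pressing. Under the closed arm it is inferred from the arm going fully down.

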